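# Put the second shoe tree away and shut the glass door of the shoe cabinet

## Task

Put the loose shoe tree away in the open side of the shoe cabinet: set it down, not dropped, on its flat sole in the free place between its mate and the clothes brush, lying parallel to its mate with its toe pointing the same way. Once you have let go of it, slide the frosted-glass door fully shut, and leave everything else where it is.

Things in the scene. Friction and masses are not known exactly. Their poses are not given: they have to be found in the camera images.
- tree: Loose beech shoe tree to put away, on its flat sole on the table (mm): 188 long, 63 wide, 80 high, 0.19-0.31 kg. Toe block (63 wide, 52 high, sloping to the toe), two chrome tubes, heel block (45 wide, 50 high) with a 24 mm chrome ball knob on top at x -60. Origin on the sole under the middle of the tubes; x to the toe (tip at x +110, heel back at -78), y to its left, z up.
- tree_grip (a point): Middle of the loose tree's two chrome tubes, 27 mm above its sole. The tubes run along the tree's x through the 60 mm open gap between the blocks (x -30 to +30), each 10 mm thick, together 27 mm wide, clear air below and beside: the easy place to grip, fingers closing along the tree's y. The centre of mass lies about 20 mm ahead (+x) of this point.
- tree_toe (a point): Toe tip of the loose shoe tree, 10 mm above its sole.
- mate: The other shoe tree of the pair (mirror image, same sizes, same origin and axes), lying on its sole in the right bay of the cabinet, toe towards the cabinet's +x, at either the right or the left end of the bay. Leave it there.
- brush: Clothes brush with steel back, 150 long (x), 48 wide (y), 55 mm high, origin in the middle of its underside. It lies along x in the same bay, at the other end from the mate. The gap between mate and brush, about 115 to 150 mm wide, is the free place for the loose tree. Leave the brush there.
- cabinet: Low white shoe cabinet, fixed: 267 mm deep (x), 688 long (y), 149 high. Origin under its centre at table height; x to its back, away from the robot, y to its left, z up. A partition at y = 0 (16 mm) makes two bays, open only on top; white floor at z = 22 mm. The left one is under a fixed frosted pane. Front and back walls carry aluminium runners up to z = 149 mm.
- bay (a point): Centre of the floor of the right bay, the one to load, at x = 0, y = -168, z = 22 mm in the cabinet's frame (same axes). Inside the bay is 235 mm (x) by 320 mm (y). Walls and partition are 16 mm thick, their tops 108 mm above this floor; the front and back runners end 127 mm above it.
- door (a joint): How far the frosted-glass sliding door is open, in m: 0 = shut against its end stop over the right bay, 0.315 = fully open, over the fixed left pane; 0.27 to 0.31 at the start. It opens to the cabinet's +y and shuts to -y; friction about 2.5 N plus 5 N per m/s, 0.7-1 kg; it stays where left. Pane 246 (x) by 345 mm (y), top face at z = 143.5 mm in the cabinet's frame.
- door_pull (a point): Top centre of the door's pull, an upright aluminium bar along the pane's leading edge: 120 mm long (cabinet x), 14 mm thick (y), standing 32 mm above the pane; its top is at z = 175.5 mm in the cabinet's frame and its middle at cabinet x = 0, y = -0.321 m + the joint value. Push or draw it to the cabinet's -y to shut the door.
- bowl: Bystander: sky-blue ceramic key bowl, 120 mm across, 50 mm high, on the table in front of the cabinet. Origin under its centre.
- stop: Bystander: grey rubber door-stop wedge, 120 x 45 x 34 mm, on the table in front of the cabinet. Origin under its centre.
- tin: Bystander: flat steel shoe-polish tin, 77 mm across, 29 mm high, on the table to the right of the cabinet. Origin under its centre.
- spray: Bystander: standing aluminium spray bottle, 52 mm across, 175 mm high, at the right side of the table. Origin under its centre.
- jar: Bystander: amber glass jar of shoe cream, 60 mm across, 62 mm high, at the right side of the table. Origin under its centre.
- horn: Bystander: flat steel shoe horn, about 209 x 38 x 5 mm, on the table in front of the cabinet. Origin under its middle.
Not all that is in view belongs to the job. Leave any orange look-alike of the mate alone.

How it is judged:
On the way:
1. The shoe tree lies in its place beside its mate and has been let go, the door still open (z of tree in the frame of cabinet between 0.015 and 0.029 m and angle between tree's own z axis and vertical below 0.12 rad and y of tree in the frame of cabinet between -0.32 and -0.02 m and x of tree_toe in the frame of cabinet between 0.05 and 0.12 m and angle between the x axis of tree and the x axis of mate, either way round below 0.26 rad and horizontal distance between tree and mate below 0.175 m and contact force between the fingers and tree below 0.1 N and linear speed of tree below 0.03 m/s and value of joint door above 0.1 m), for 0.3 s.
At the end, for the whole second after the job is handed in: The tree rests on its sole on the right bay's floor (within 7 mm, tilt under 7 degrees), toe to the cabinet's back, parallel to its mate within 15 degrees, origins under 175 mm apart, released and still; the door is shut within 6 mm and still. Nothing else moved more than 30 mm (z of tree in the frame of cabinet between 0.015 and 0.029 m and angle between tree's own z axis and vertical below 0.12 rad and y of tree in the frame of cabinet between -0.32 and -0.02 m and x of tree_toe in the frame of cabinet between 0.05 and 0.12 m and angle between the x axis of tree and the x axis of mate, either way round below 0.26 rad and horizontal distance between tree and mate below 0.175 m and value of joint door below 0.006 m and velocity of joint door between -0.02 and 0.02 m/s and linear speed of tree below 0.03 m/s); the robot touches nothing.
It fails at once if The shoe tree is dropped or flung into the cabinet (faster than 0.7 m/s inside the bay) (z of tree in the frame of cabinet below 0.13 m and y of tree in the frame of cabinet between -0.33 and 0 m and x of tree in the frame of cabinet between -0.13 and 0.13 m and linear speed of tree above 0.7 m/s).
It fails at once if The mate or the brush in the cabinet is moved more than 30 mm (distance of any of mate, brush from where it was at the start of the episode above 0.03 m).
It fails at once if The bowl, door stop, tin, spray bottle, jar or shoe horn is moved more than 30 mm (distance of any of bowl, stop, tin, spray, jar, horn from where it was at the start of the episode above 0.03 m).
It also fails if it takes over 67 s, if anything falls off the work surface, if the arm or the gripper's body presses on something with over 40 N, if the wrist force passes 120 N, or if a joint passes its speed limit or range.

## Robot

A 6-joint arm with a two-finger parallel gripper is mounted at the origin on the work surface. World frame = base frame: x ahead of the robot, y to its left, z up, the work surface at z = 0. Lengths are in m, angles in rad, forces in N, time in s.
With the tool pointing down it reaches from about 0.375 to 0.9 m from the base axis. Payload 3.1 kg.
Tool frame: the origin (TCP) lies on the front face of the gripper's body, between the roots of the fingers; the fingertips stand 73 mm ahead of it and the grasp point (between the pads) lies 54 mm ahead of it (manip.tips_ahead is the distance from the TCP to the fingertips, in m); z points along the fingers, y is the line along which they close (so a half turn about z gives the same grasp; the last joint's range is limited). The gripper opens to 85 mm and grips with 20 to 120 N. Pads are 22 mm wide; open, the fingers measure 114 mm over their backs; the gripper's body (76 mm by 85 mm) begins 54 mm behind the grasp point. The pads swing forward as they close: fully open they stand 13 mm farther back than shut.
Start: joints at [1.109, 0.527, 1.433, -0, 1.181, -0.178], TCP at [0.174, 0.6, 0.304] pointing down, gripper open.
Joint ranges: [-3.08, 3.08], [-0.75, 2.2], [0.22, 2.44], [-1.43, 4.57], [0, 2.65], [-2.85, 2.85]. Speed limits (rad/s): [2.79, 2.79, 3.14, 3.14, 3.14, 3.14].

## Interface

Orientations are given as a unit quaternion [x, y, z, w].
In Python, from station import sense, eyes, workorder, manip gives the robot as it stands.
- The arm moves only by the shell command python3 -m inch 'ROWS' [OPENING] [FORCE]. ROWS is JSON, a list of rows, each an object of numbers: "dx", "dy", "dz": the shift along the tool's x, y, z in cm; "wx", "wy", "wz": the turn, a rotation vector about the tool's x, y, z in degrees. In form: [{"dx": .., "dy": .., "dz": .., "wx": .., "wy": .., "wz": ..}, ...]. A call has 1 to 10 rows; each row shifts and turns the commanded pose from where the row before left it, along the tool's axes as they then stand; what a row does not reach is not made up. A row lasts 1/8 s, in which the tool goes at most 62.5 mm and 10.7 degrees, less where a joint would pass 70% of its speed; a pose out of reach is approached as far as the arm can. A call with a gripper value outside its range is refused whole. OPENING is the opening, from 0 (shut) to 1 (fully open), set as the call begins (- or left out, the last holds). The fingers move at their own pace and stop on an object; FORCE is the grip in N (left out, the last holds). Time passes only in rows, so rows that do not move let the fingers close. It gives the time, the measured TCP pose, the force, the opening and the grip force at its end, in the units of the state.
- sense(): the state, without advancing time (a new reading comes with each control period).
- eyes.snapshot(name): name is "scene" or "top"; returns the picture (420x560x3 uint8, red, green, blue); there is no depth.
- eyes.camera_params(name): a dict with "fx", "fy", "cx", "cy" (pixels), "rvec" (rotation vector, rad) and "tvec" (3), from world to camera coordinates, as OpenCV has them. Camera axes: x right, y down, z forward; pixel columns grow to the right and rows downward; lengths in m; the calibration is good to about 2 mm. A picture is of the moment at which its call begins. camera_params takes no time and is no camera call.
- workorder.sign_off(): hands the job in; it is judged then, once.
The state is a dict: "t": time; "q": joint angles; "qd": joint speeds; "tau": joint torques, N m; "tcp_pos": TCP position; "tool_rot": TCP orientation; "force": force on the tool from outside, world axes, zero at the start; "ft_torque": the same for the moment, N m; "finger_gap": opening from 0.0 (shut) to 1.0 (fully open); "gripper_force": force on a finger pad.
Only numpy, scipy, OpenCV 4.12 (cv2) and the standard library are available. Lean on these libraries where they do the work, as an engineer would, in place of code of your own. Each camera call takes 0.05 s, during which the arm holds its last target. There are 200 camera calls.

## Working session

There is one attempt and no reset: what is moved stays moved. The work goes in short steps, Python scripts to look and compute and a shell command to move; the robot and the scene stay as the last step left them, time stands still between calls to the robot, and variables do not carry over. Pictures are saved under pics/ and viewed, at most 10 in all, crops included, and the job is handed in when it is done.

```bash
mkdir -p pics
python3 - <<'E'
from station import sense, eyes
import cv2
for n in("scene","top"):
    im=eyes.snapshot(n); cv2.imwrite(f"pics/{n}0.png",cv2.cvtColor(im,cv2.COLOR_RGB2BGR)); print(n,eyes.camera_params(n))
s=sense();print({k:s[k] for k in("t","tcp_pos","tool_rot","finger_gap","force")})
E
ls
```

```text
scene {'fx': 464.34585527015525, 'fy': 464.34585527015525, 'cx': 273.9010164976946, 'cy': 201.3575038874191, 'rvec': array([ 2.15503338,  1.49788916, -0.43205465]), 'tvec': array([-0.09827502, -0.35060907,  1.66697055])}
top {'fx': 385.97618382981693, 'fy': 385.97618382981693, 'cx': 280.4223293638897, 'cy': 204.90604613231653, 'rvec': array([ 2.20149579, -2.1554685 ,  0.0430102 ]), 'tvec': array([-0.0652977 ,  0.4873325 ,  1.29190875])}
{'t': 0.1, 'tcp_pos': array([0.17417775, 0.59970964, 0.30303423]), 'tool_rot': array([ 1.40942507e-01,  9.90017304e-01, -9.31148283e-04, -2.84890576e-04]), 'finger_gap': 0.9988422730837784, 'force': array([0.51796   , 0.71250012, 0.15237666])}
pics
```

View pics/scene0.png

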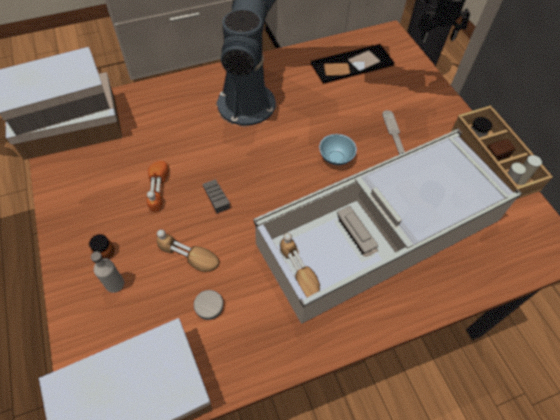

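View pics/top0.png

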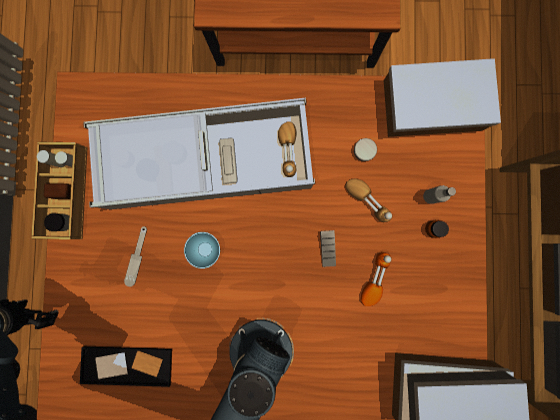

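The top view shows the loose tree at about (370,200), toe up-left at (348,182) and knob at (388,215). The mate is at (288,150) with its toe up, the brush at (228,160), and the door pull at (205,150). The orange decoy is at (376,278). Next I'll enlarge both views to read pixels.

```bash
python3 - <<'E'
import cv2
a=cv2.imread("pics/top0.png")[85:245,190:410]; cv2.imwrite("pics/topc.png",cv2.resize(a,None,fx=3.6,fy=3.6,interpolation=cv2.INTER_CUBIC))
b=cv2.imread("pics/scene0.png")[175:315,145:415]; cv2.imwrite("pics/scenec.png",cv2.resize(b,None,fx=2.9,fy=2.9,interpolation=cv2.INTER_CUBIC))
E
cat > h.py <<'E'
import numpy as np, cv2
from station import eyes
def cam(n):
    p=eyes.camera_params(n); R=cv2.Rodrigues(p["rvec"])[0]
    K=np.array([[p["fx"],0,p["cx"]],[0,p["fy"],p["cy"]],[0,0,1]]); return K,R,np.array(p["tvec"])
def plane(n,uv,z):
    K,R,t=cam(n); c=-R.T@t; d=R.T@np.linalg.inv(K)@np.array([*uv,1.]); return c+d*(z-c[2])/d[2]
def tri(u1,u2):  # top, scene
    P=[]
    for n in("top","scene"):
        K,R,t=cam(n); P.append(K@np.c_[R,t])
    X=cv2.triangulatePoints(P[0],P[1],np.array(u1,float).reshape(2,1),np.array(u2,float).reshape(2,1)).ravel(); return X[:3]/X[3]
def proj(n,X):
    K,R,t=cam(n); x=K@(R@np.array(X)+t); return x[:2]/x[2]
E
```

```text
(no output)
```

View pics/topc.png

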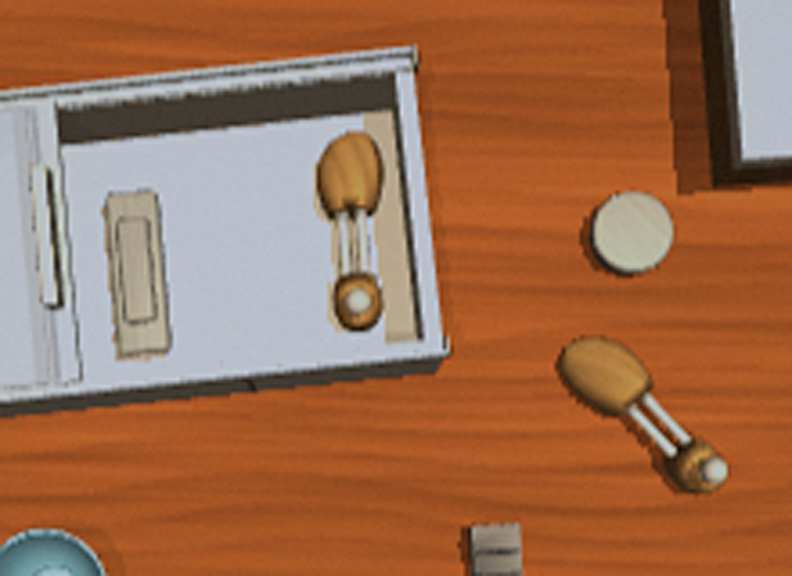

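View pics/scenec.png

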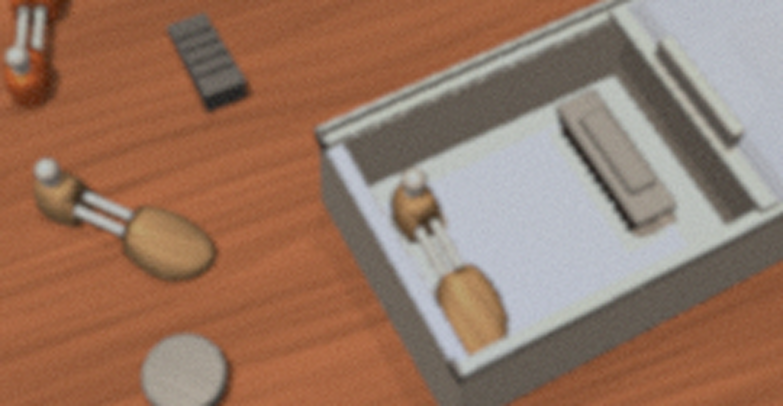

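Run:
```python
from h import *
T=lambda u,v:(190+(u+.5)/3.6-.5,85+(v+.5)/3.6-.5); S=lambda u,v:(145+(u+.5)/2.9-.5,175+(v+.5)/2.9-.5)
np.set_printoptions(precision=4,suppress=True)
for k,a,b,z in [("knob",(713,470),(45,169),.068),("tubes",(661,427),(105,213),.03),("toe",(561,350),(212,255),.01),("mknob",(358,300),(413,182),.090),("mtubes",(355,243),(436,250),.05),("brush",(137,272),(622,158),.077),("cFR",(447,350),(318,130),.149),("cBR",(416,50),(462,370),.149),("pullB",(40,165),(742,133),.1755),("pullF",(55,305),(662,42),.1755),("tin",(631,232),(185,368),.029)]:
    print(k,tri(T(*a),S(*b)),plane("top",T(*a),z),plane("scene",S(*b),z))
```

```text
knob [ 0.4583 -0.4048  0.0689] [ 0.4591 -0.4025  0.068 ] [ 0.457  -0.4066  0.068 ]
tubes [ 0.4997 -0.365   0.0262] [ 0.4995 -0.3641  0.03  ] [ 0.5018 -0.365   0.03  ]
toe [ 0.5711 -0.2773  0.0082] [ 0.5718 -0.2741  0.01  ] [ 0.5712 -0.2793  0.01  ]
mknob [ 0.6029 -0.0834  0.0882] [ 0.6031 -0.082   0.09  ] [ 0.6035 -0.0848  0.09  ]
mtubes [ 0.6609 -0.0806  0.0528] [ 0.6624 -0.078   0.05  ] [ 0.6591 -0.0817  0.05  ]
brush [0.6319 0.1244 0.0554] [0.627  0.1184 0.077 ] [0.6422 0.1173 0.077 ]
cFR [ 0.5523 -0.1593  0.1478] [ 0.5525 -0.1582  0.149 ] [ 0.5527 -0.1603  0.149 ]
cBR [ 0.8103 -0.1263  0.1506] [ 0.8105 -0.1274  0.149 ] [ 0.8101 -0.1253  0.149 ]
pullB [0.7    0.1888 0.1731] [0.6986 0.1865 0.1755] [0.7013 0.1889 0.1755]
pullF [0.5824 0.1724 0.165 ] [0.5807 0.1699 0.1755] [0.5882 0.1673 0.1755]
tin [ 0.6811 -0.3359  0.0295] [ 0.6815 -0.3352  0.029 ] [ 0.6807 -0.3363  0.029 ]
```

```bash
cat > d.py <<'E'
import sys,numpy as np
from scipy.spatial.transform import Rotation as Rt
from station import sense
# usage: d.py x y z yawx(deg, world angle of tool x): remaining shift (cm, tool axes now) and turn (rotvec deg, tool axes)
x,y,z,a=map(float,sys.argv[1:5]); s=sense(); R=Rt.from_quat(s["tool_rot"])
g=Rt.from_euler("z",a,degrees=True)*Rt.from_euler("x",180,degrees=True)
print("shift cm",np.round(100*R.inv().apply(np.array([x,y,z])-s["tcp_pos"]),2),"turn deg",np.round(np.degrees((R.inv()*g).as_rotvec()),1),"t",s["t"],"tcp",np.round(s["tcp_pos"],4),"gap",round(s["finger_gap"],3),"grip",round(float(np.max(s["gripper_force"])),1),"F",np.round(s["force"],1),"q",np.round(s["q"],2))
E
R='{"wz":10}'
python3 -m inch '[{"wz":10},{"wz":10},{"wz":10},{"wz":10},{"wz":10},{"wz":10},{"wz":10},{"wz":10},{"wz":10},{"wz":10}]' 0.75 60
python3 -m inch '[{"wz":10},{"wz":10}]'
python3 -m inch '[{"dx":-1.47,"dy":5.5},{"dx":-1.47,"dy":5.5},{"dx":-1.47,"dy":5.5},{"dx":-1.47,"dy":5.5},{"dx":-1.47,"dy":5.5},{"dx":-1.47,"dy":5.5},{"dx":-1.47,"dy":5.5},{"dx":-1.47,"dy":5.5},{"dx":-1.47,"dy":5.5},{"dx":-1.47,"dy":5.5}]'
python3 d.py 0.504 -0.3605 0.25 44
```

```text
shift cm [-58.47 -82.99   5.45] turn deg [-1.000e-01  1.000e-01  1.198e+02] t 0.1 tcp [0.1742 0.5997 0.303 ] gap 0.999 grip 0.0 F [0.5 0.7 0.2] q [ 1.11  0.53  1.43 -0.    1.18 -0.18]invalid input at $[0]: expected keys dx, dy, dz, wx, wy, wz
invalid input at $[0]: expected keys dx, dy, dz, wx, wy, wz
invalid input at $[0]: expected keys dx, dy, dz, wx, wy, wz
```

```bash
python3 -m inch '[{"dx":0,"dy":0,"dz":0,"wx":0,"wy":0,"wz":10},{"dx":0,"dy":0,"dz":0,"wx":0,"wy":0,"wz":10},{"dx":0,"dy":0,"dz":0,"wx":0,"wy":0,"wz":10},{"dx":0,"dy":0,"dz":0,"wx":0,"wy":0,"wz":10},{"dx":0,"dy":0,"dz":0,"wx":0,"wy":0,"wz":10},{"dx":0,"dy":0,"dz":0,"wx":0,"wy":0,"wz":10},{"dx":0,"dy":0,"dz":0,"wx":0,"wy":0,"wz":10},{"dx":0,"dy":0,"dz":0,"wx":0,"wy":0,"wz":10},{"dx":0,"dy":0,"dz":0,"wx":0,"wy":0,"wz":10},{"dx":0,"dy":0,"dz":0,"wx":0,"wy":0,"wz":10}]' 0.75 60
python3 -m inch '[{"dx":0,"dy":0,"dz":0,"wx":0,"wy":0,"wz":10},{"dx":0,"dy":0,"dz":0,"wx":0,"wy":0,"wz":10}]'
python3 -m inch '[{"dx":-1.5,"dy":5.5,"dz":0,"wx":0,"wy":0,"wz":0},{"dx":-1.5,"dy":5.5,"dz":0,"wx":0,"wy":0,"wz":0},{"dx":-1.5,"dy":5.5,"dz":0,"wx":0,"wy":0,"wz":0},{"dx":-1.5,"dy":5.5,"dz":0,"wx":0,"wy":0,"wz":0},{"dx":-1.5,"dy":5.5,"dz":0,"wx":0,"wy":0,"wz":0},{"dx":-1.5,"dy":5.5,"dz":0,"wx":0,"wy":0,"wz":0},{"dx":-1.5,"dy":5.5,"dz":0,"wx":0,"wy":0,"wz":0},{"dx":-1.5,"dy":5.5,"dz":0,"wx":0,"wy":0,"wz":0},{"dx":-1.5,"dy":5.5,"dz":0,"wx":0,"wy":0,"wz":0},{"dx":-1.5,"dy":5.5,"dz":0,"wx":0,"wy":0,"wz":0}]'
python3 d.py 0.504 -0.3605 0.25 44
```

```text
t: 1.35
tcp_pos: [0.1742, 0.5999, 0.3033]
tool_rot: [0.851, 0.526, -0.001, 0.0]
force: [0.5, -0.1, 0.9]
finger_gap: 0.749
gripper_force: 0.0
t: 1.6
tcp_pos: [0.1742, 0.5999, 0.3033]
tool_rot: [0.929, 0.37, -0.0, 0.0]
force: [0.4, -0.3, 0.2]
finger_gap: 0.751
gripper_force: 0.0
t: 2.85
tcp_pos: [0.4473, 0.0976, 0.3038]
tool_rot: [0.928, 0.373, -0.0, -0.0]
force: [0.8, 0.8, -0.3]
finger_gap: 0.751
gripper_force: 0.0
shift cm [-27.6   37.     5.37] turn deg [-0.  -0.  -0.2] t 2.85 tcp [0.4473 0.0976 0.3038] gap 0.751 grip 0.0 F [ 0.8  0.8 -0.3] q [-0.03  0.3   1.84  0.    1.    0.78]
```

```bash
python3 -m inch '[{"dx":-3,"dy":4.1,"dz":0.5,"wx":0,"wy":0,"wz":0},{"dx":-3,"dy":4.1,"dz":0.5,"wx":0,"wy":0,"wz":0},{"dx":-3,"dy":4.1,"dz":0.5,"wx":0,"wy":0,"wz":0},{"dx":-3,"dy":4.1,"dz":0.5,"wx":0,"wy":0,"wz":0},{"dx":-3,"dy":4.1,"dz":0.5,"wx":0,"wy":0,"wz":0},{"dx":-3,"dy":4.1,"dz":0.5,"wx":0,"wy":0,"wz":0},{"dx":-3,"dy":4.1,"dz":0.5,"wx":0,"wy":0,"wz":0},{"dx":-3,"dy":4.1,"dz":0.5,"wx":0,"wy":0,"wz":0},{"dx":-3,"dy":4.1,"dz":0.5,"wx":0,"wy":0,"wz":0},{"dx":-0.5,"dy":0,"dz":0,"wx":0,"wy":0,"wz":0}]'
python3 d.py 0.504 -0.3605 0.083 44
```

```text
t: 4.1
tcp_pos: [0.5037, -0.3611, 0.258]
tool_rot: [0.928, 0.371, 0.0, 0.001]
force: [-0.1, 0.1, -0.2]
finger_gap: 0.75
gripper_force: 0.0
shift cm [ 0.07 -0.05 17.5 ] turn deg [ 0.1  0.  -0.4] t 4.1 tcp [ 0.5037 -0.3611  0.258 ] gap 0.75 grip 0.0 F [-0.1  0.1 -0.2] q [-0.8   0.57  1.49 -0.    1.08  0.01]
```

```bash
python3 -m inch '[{"dx":0,"dy":0,"dz":4,"wx":0,"wy":0,"wz":0},{"dx":0,"dy":0,"dz":4,"wx":0,"wy":0,"wz":0},{"dx":0,"dy":0,"dz":2.5,"wx":0,"wy":0,"wz":0},{"dx":0,"dy":0,"dz":2,"wx":0,"wy":0,"wz":0},{"dx":0,"dy":0,"dz":1.5,"wx":0,"wy":0,"wz":0},{"dx":0,"dy":0,"dz":1.5,"wx":0,"wy":0,"wz":0},{"dx":0,"dy":0,"dz":1,"wx":0,"wy":0,"wz":0},{"dx":0,"dy":0,"dz":0.8,"wx":0,"wy":0,"wz":0},{"dx":0,"dy":0,"dz":0,"wx":0,"wy":0,"wz":0}]'
python3 d.py 0.504 -0.3605 0.083 44
python3 - <<'E'
from station import eyes
import cv2
for n in("scene","top"):
    im=cv2.cvtColor(eyes.snapshot(n),cv2.COLOR_RGB2BGR); cv2.imwrite(f"pics/{n}1.png",im)
    if n=="scene": a=cv2.resize(im[190:290,130:260],(520,400))
    else: b=cv2.resize(im[150:250,320:420],(400,400))
import numpy as np; b=cv2.resize(b,(280,280)); c=np.zeros((400,800,3),np.uint8); c[:,:520]=a; c[:280,520:]=b; cv2.imwrite("pics/both1.png",c)
E
```

```text
t: 5.22
tcp_pos: [0.5035, -0.3572, 0.0855]
tool_rot: [0.928, 0.373, -0.0, -0.0]
force: [0.1, 0.8, -0.1]
finger_gap: 0.746
gripper_force: 0.0
shift cm [-0.19  0.28  0.25] turn deg [-0.  -0.  -0.2] t 5.225 tcp [ 0.5035 -0.3572  0.0855] gap 0.746 grip 0.0 F [ 0.1  0.8 -0.1] q [-0.8   0.82  1.59  0.    0.74  0.01]
```

View pics/both1.png

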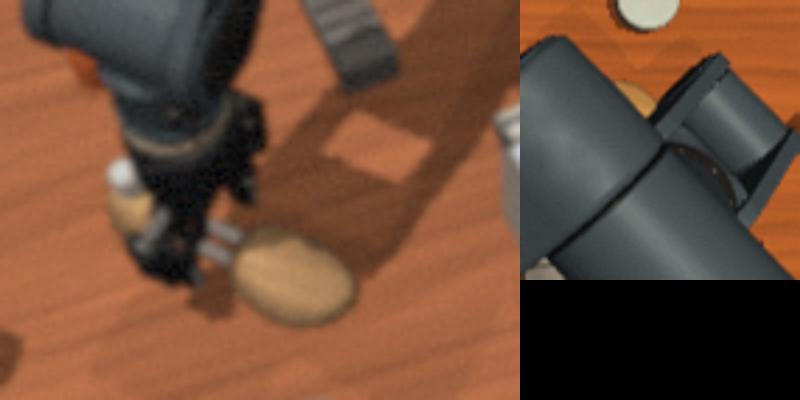

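The gripper straddles the tubes at about (190,240) in the scene crop, clear of both blocks. I'll trim the position and close.

```bash
python3 -m inch '[{"dx":-0.2,"dy":0.3,"dz":0.2,"wx":0,"wy":0,"wz":0},{"dx":0,"dy":0,"dz":0,"wx":0,"wy":0,"wz":0}]'
python3 -m inch '[{"dx":0,"dy":0,"dz":0,"wx":0,"wy":0,"wz":0},{"dx":0,"dy":0,"dz":0,"wx":0,"wy":0,"wz":0},{"dx":0,"dy":0,"dz":0,"wx":0,"wy":0,"wz":0},{"dx":0,"dy":0,"dz":0,"wx":0,"wy":0,"wz":0},{"dx":0,"dy":0,"dz":0,"wx":0,"wy":0,"wz":0},{"dx":0,"dy":0,"dz":0,"wx":0,"wy":0,"wz":0}]' 0 60
python3 d.py 0.504 -0.3605 0.083 44
```

```text
t: 5.58
tcp_pos: [0.5045, -0.3615, 0.0842]
tool_rot: [0.928, 0.373, 0.0, 0.001]
force: [0.2, 1.4, 0.1]
finger_gap: 0.747
gripper_force: 0.0
t: 6.32
tcp_pos: [0.5044, -0.3609, 0.0843]
tool_rot: [0.928, 0.373, 0.0, 0.0]
force: [-0.5, 0.9, 4.8]
finger_gap: 0.289
gripper_force: 58.9
shift cm [ 0.   -0.06  0.13] turn deg [ 0.   0.  -0.2] t 6.325 tcp [ 0.5044 -0.3609  0.0843] gap 0.289 grip 58.9 F [-0.5  0.9  4.8] q [-0.8   0.82  1.58 -0.    0.74  0.01]
```

```bash
python3 -m inch '[{"dx":0,"dy":0,"dz":-1,"wx":0,"wy":0,"wz":0},{"dx":0,"dy":0,"dz":-3,"wx":0,"wy":0,"wz":0},{"dx":0,"dy":0,"dz":-4,"wx":0,"wy":0,"wz":0},{"dx":0,"dy":0,"dz":-5,"wx":0,"wy":0,"wz":0},{"dx":0,"dy":0,"dz":-5,"wx":0,"wy":0,"wz":0},{"dx":0,"dy":0,"dz":-3,"wx":0,"wy":0,"wz":5},{"dx":0,"dy":0,"dz":0,"wx":0,"wy":0,"wz":10},{"dx":0,"dy":0,"dz":0,"wx":0,"wy":0,"wz":10},{"dx":0,"dy":0,"dz":0,"wx":0,"wy":0,"wz":10},{"dx":0,"dy":0,"dz":0,"wx":0,"wy":0,"wz":4}]'
python3 d.py 0.649 0.022 0.294 5
```

```text
t: 7.58
tcp_pos: [0.5038, -0.3604, 0.2934]
tool_rot: [0.999, 0.04, -0.001, -0.001]
force: [-0.3, -0.1, -1.2]
finger_gap: 0.294
gripper_force: 59.2
shift cm [ 1.756e+01 -3.694e+01 -3.000e-02] turn deg [-0.1  0.1 -0.4] t 7.575 tcp [ 0.5038 -0.3604  0.2934] gap 0.294 grip 59.2 F [-0.3 -0.1 -1.2] q [-0.8   0.53  1.46 -0.    1.15  0.69]
```

```bash
python3 -m inch '[{"dx":1,"dy":-2,"dz":0,"wx":0,"wy":0,"wz":0},{"dx":1.8,"dy":-3.8,"dz":0,"wx":0,"wy":0,"wz":0},{"dx":2,"dy":-4.5,"dz":0,"wx":0,"wy":0,"wz":0},{"dx":2,"dy":-4.5,"dz":0,"wx":0,"wy":0,"wz":0},{"dx":2.2,"dy":-4.6,"dz":0,"wx":0,"wy":0,"wz":0},{"dx":2.2,"dy":-4.6,"dz":0,"wx":0,"wy":0,"wz":0},{"dx":2.2,"dy":-4.5,"dz":0,"wx":0,"wy":0,"wz":0},{"dx":2.1,"dy":-4.2,"dz":0,"wx":0,"wy":0,"wz":0},{"dx":1.5,"dy":-3,"dz":0,"wx":0,"wy":0,"wz":0},{"dx":0.5,"dy":-1.2,"dz":0,"wx":0,"wy":0,"wz":0}]'
python3 -m inch '[{"dx":0,"dy":0,"dz":0,"wx":0,"wy":0,"wz":0},{"dx":0,"dy":0,"dz":0,"wx":0,"wy":0,"wz":0}]'
python3 d.py 0.649 0.022 0.1075 5
python3 - <<'E'
from station import eyes
import cv2
im=cv2.cvtColor(eyes.snapshot("scene"),cv2.COLOR_RGB2BGR); cv2.imwrite("pics/s2.png",im); cv2.imwrite("pics/s2c.png",cv2.resize(im[130:320,200:450],(788,599)))
cv2.imwrite("pics/t2.png",cv2.cvtColor(eyes.snapshot("top"),cv2.COLOR_RGB2BGR))
E
```

```text
t: 8.82
tcp_pos: [0.6474, 0.0248, 0.2934]
tool_rot: [0.999, 0.044, -0.001, -0.0]
force: [-0.2, -0.6, -2.1]
finger_gap: 0.287
gripper_force: 59.2
t: 9.07
tcp_pos: [0.6472, 0.0206, 0.2937]
tool_rot: [0.999, 0.042, -0.001, 0.0]
force: [-0.1, -0.1, -2.5]
finger_gap: 0.291
gripper_force: 59.2
shift cm [ 0.21 -0.14 18.62] turn deg [ 0.   0.1 -0.2] t 9.075 tcp [0.6472 0.0206 0.2937] gap 0.291 grip 59.2 F [-0.1 -0.1 -2.5] q [-0.14  0.57  1.38 -0.    1.19  1.35]
```

View pics/s2c.png

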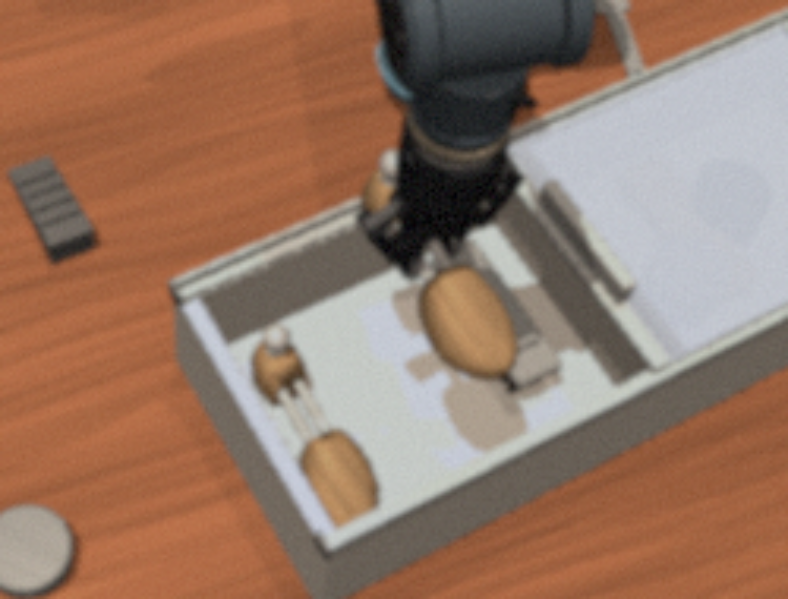

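The tree hangs level over the gap between mate and brush. I'll check the knob against its expected pixel, then descend.

```bash
python3 - <<'E'
from h import *
print(proj("scene",[.5825,.015,.2774]),"seen",(200+389*250/788,130+160*190/599))
E
python3 -m inch '[{"dx":0.1,"dy":-0.1,"dz":2,"wx":0,"wy":0,"wz":0},{"dx":0.1,"dy":0,"dz":3,"wx":0,"wy":0,"wz":0},{"dx":0,"dy":0,"dz":3,"wx":0,"wy":0,"wz":0},{"dx":0,"dy":0,"dz":2,"wx":0,"wy":0,"wz":0},{"dx":0,"dy":0,"dz":1,"wx":0,"wy":0,"wz":0},{"dx":0,"dy":0,"dz":0,"wx":0,"wy":0,"wz":0}]'
python3 d.py 0.649 0.022 0.1075 5
```

```text
[324.48987863 181.23352621] seen (323.4137055837563, 180.75125208681135)
t: 9.93
tcp_pos: [0.6495, 0.022, 0.1835]
tool_rot: [0.999, 0.041, -0.001, -0.0]
force: [-0.5, -0.4, -1.4]
finger_gap: 0.293
gripper_force: 59.2
shift cm [-0.04 -0.01  7.6 ] turn deg [-0.   0.1 -0.3] t 9.925 tcp [0.6495 0.022  0.1835] gap 0.293 grip 59.2 F [-0.5 -0.4 -1.4] q [-0.14  0.7   1.46 -0.    0.97  1.35]
```

```bash
python3 -m inch '[{"dx":0,"dy":0,"dz":1.5,"wx":0,"wy":0,"wz":0},{"dx":0,"dy":0,"dz":1.5,"wx":0,"wy":0,"wz":0},{"dx":0,"dy":0,"dz":1.5,"wx":0,"wy":0,"wz":0},{"dx":0,"dy":0,"dz":1.2,"wx":0,"wy":0,"wz":0},{"dx":0,"dy":0,"dz":0.8,"wx":0,"wy":0,"wz":0},{"dx":0,"dy":0,"dz":0.5,"wx":0,"wy":0,"wz":0},{"dx":0,"dy":0,"dz":0.3,"wx":0,"wy":0,"wz":0},{"dx":0,"dy":0,"dz":0,"wx":0,"wy":0,"wz":0}]'
python3 d.py 0.649 0.022 0.1065 5
```

```text
t: 10.92
tcp_pos: [0.6498, 0.0226, 0.111]
tool_rot: [0.999, 0.042, 0.0, 0.0]
force: [-0.9, -0.2, -2.3]
finger_gap: 0.289
gripper_force: 59.3
shift cm [-0.09  0.06  0.45] turn deg [ 0.  -0.  -0.2] t 10.925 tcp [0.6498 0.0226 0.111 ] gap 0.289 grip 59.3 F [-0.9 -0.2 -2.3] q [-0.14  0.81  1.49  0.    0.84  1.35]
```

```bash
python3 -m inch '[{"dx":0,"dy":0,"dz":0.2,"wx":0,"wy":0,"wz":0},{"dx":0,"dy":0,"dz":0.1,"wx":0,"wy":0,"wz":0},{"dx":0,"dy":0,"dz":0.1,"wx":0,"wy":0,"wz":0},{"dx":0,"dy":0,"dz":0,"wx":0,"wy":0,"wz":0}]'
python3 d.py 0.649 0.022 0.1065 5
```

```text
t: 11.42
tcp_pos: [0.6497, 0.0226, 0.1069]
tool_rot: [0.999, 0.042, -0.0, 0.0]
force: [0.2, 0.2, -2.1]
finger_gap: 0.289
gripper_force: 59.2
shift cm [-0.07  0.06  0.04] turn deg [ 0.   0.  -0.2] t 11.425 tcp [0.6497 0.0226 0.1069] gap 0.289 grip 59.2 F [ 0.2  0.2 -2.1] q [-0.14  0.81  1.49 -0.    0.83  1.35]
```

```bash
python3 -m inch '[{"dx":0,"dy":0,"dz":0.1,"wx":0,"wy":0,"wz":0},{"dx":0,"dy":0,"dz":0,"wx":0,"wy":0,"wz":0}]'
python3 -m inch '[{"dx":0,"dy":0,"dz":0.1,"wx":0,"wy":0,"wz":0},{"dx":0,"dy":0,"dz":0,"wx":0,"wy":0,"wz":0}]'
```

```text
t: 11.68
tcp_pos: [0.6498, 0.0227, 0.1063]
tool_rot: [0.999, 0.042, 0.0, 0.0]
force: [-0.8, -0.6, 1.3]
finger_gap: 0.287
gripper_force: 59.6
t: 11.92
tcp_pos: [0.6498, 0.0226, 0.1063]
tool_rot: [0.999, 0.042, 0.0, 0.0]
force: [-2.0, 0.8, 5.9]
finger_gap: 0.291
gripper_force: 60.1
```

Contact at 6 N with the height as expected. I'll open the gripper and lift clear.

```bash
python3 -m inch '[{"dx":0,"dy":0,"dz":0,"wx":0,"wy":0,"wz":0},{"dx":0,"dy":0,"dz":0,"wx":0,"wy":0,"wz":0},{"dx":0,"dy":0,"dz":0,"wx":0,"wy":0,"wz":0},{"dx":0,"dy":0,"dz":0,"wx":0,"wy":0,"wz":0},{"dx":0,"dy":0,"dz":0,"wx":0,"wy":0,"wz":0},{"dx":0,"dy":0,"dz":0,"wx":0,"wy":0,"wz":0}]' 0.65
python3 -m inch '[{"dx":0,"dy":0,"dz":-1,"wx":0,"wy":0,"wz":0},{"dx":0,"dy":0,"dz":-2,"wx":0,"wy":0,"wz":0},{"dx":0,"dy":0,"dz":-3,"wx":0,"wy":0,"wz":0},{"dx":0,"dy":0,"dz":-4,"wx":0,"wy":0,"wz":0},{"dx":0,"dy":0,"dz":-4,"wx":0,"wy":0,"wz":0},{"dx":0,"dy":0,"dz":-4,"wx":0,"wy":0,"wz":0},{"dx":0,"dy":0,"dz":-2,"wx":0,"wy":0,"wz":0},{"dx":0,"dy":0,"dz":0,"wx":0,"wy":0,"wz":0}]'
python3 - <<'E'
from station import eyes
import cv2
im=cv2.cvtColor(eyes.snapshot("scene"),cv2.COLOR_RGB2BGR); cv2.imwrite("pics/s3.png",im); cv2.imwrite("pics/s3c.png",cv2.resize(im[130:320,200:450],(788,599)))
E
```

```text
t: 12.68
tcp_pos: [0.6497, 0.0226, 0.1049]
tool_rot: [0.999, 0.042, -0.0, 0.0]
force: [-0.2, 0.0, 0.0]
finger_gap: 0.651
gripper_force: 0.0
t: 13.68
tcp_pos: [0.6506, 0.0226, 0.3087]
tool_rot: [0.999, 0.042, 0.003, 0.001]
force: [-0.1, 0.3, -0.3]
finger_gap: 0.651
gripper_force: 0.0
```

View pics/s3c.png

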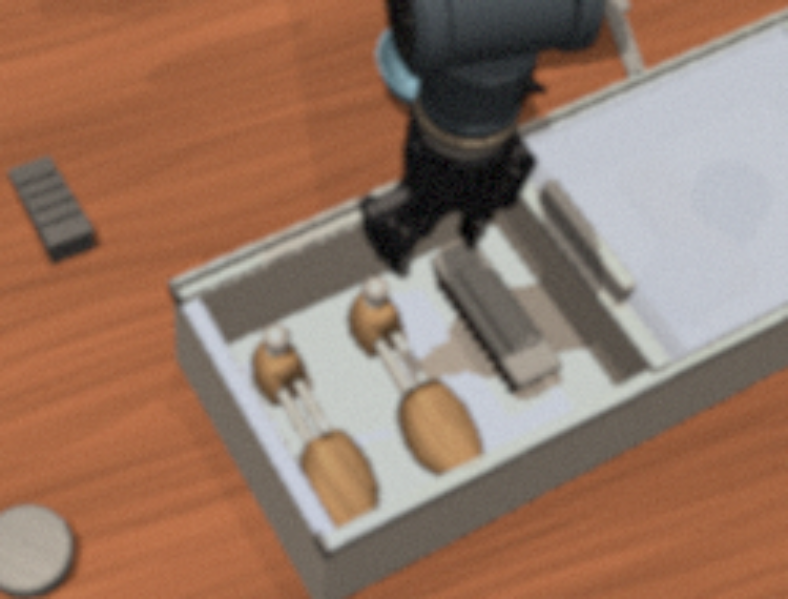

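The tree stands on its sole between mate and brush, parallel to the mate (knob at (375,292), toe at (465,470) in the crop), with everything else in place. Next I'll move behind the pull with the fingers shut.

```bash
python3 -m inch '[{"dx":0,"dy":-3,"dz":0,"wx":0,"wy":0,"wz":-2.4},{"dx":0,"dy":-5,"dz":0,"wx":0,"wy":0,"wz":0},{"dx":0,"dy":-5,"dz":0,"wx":0,"wy":0,"wz":0},{"dx":0,"dy":-5,"dz":0,"wx":0,"wy":0,"wz":0},{"dx":0,"dy":-2.5,"dz":0,"wx":0,"wy":0,"wz":0},{"dx":0,"dy":0,"dz":0,"wx":0,"wy":0,"wz":0},{"dx":0,"dy":0,"dz":0,"wx":0,"wy":0,"wz":0}]' 0
python3 d.py 0.6338 0.2282 0.23 7.2
```

```text
t: 14.6
tcp_pos: [0.625, 0.2253, 0.3039]
tool_rot: [0.998, 0.063, -0.001, 0.0]
force: [0.3, -0.6, -0.2]
finger_gap: 0.004
gripper_force: 0.0
shift cm [ 0.92 -0.19  7.39] turn deg [ 0.   0.1 -0. ] t 14.6 tcp [0.625  0.2253 0.3039] gap 0.004 grip 0.0 F [ 0.3 -0.6 -0.2] q [ 0.18  0.58  1.32 -0.    1.24  1.62]
```

```bash
python3 -m inch '[{"dx":0.5,"dy":-0.2,"dz":2,"wx":0,"wy":0,"wz":0},{"dx":0.4,"dy":0,"dz":2.5,"wx":0,"wy":0,"wz":0},{"dx":0,"dy":0,"dz":1.7,"wx":0,"wy":0,"wz":0},{"dx":0,"dy":0,"dz":0.8,"wx":0,"wy":0,"wz":0},{"dx":0,"dy":0,"dz":0.3,"wx":0,"wy":0,"wz":0},{"dx":0,"dy":0,"dz":0,"wx":0,"wy":0,"wz":0}]'
python3 d.py 0.6338 0.2282 0.23 7.2
python3 - <<'E'
from station import eyes
import cv2
im=cv2.cvtColor(eyes.snapshot("scene"),cv2.COLOR_RGB2BGR); cv2.imwrite("pics/s4c.png",cv2.resize(im[110:260,300:500],(800,600)))
E
```

```text
t: 15.35
tcp_pos: [0.6342, 0.2293, 0.2323]
tool_rot: [0.998, 0.063, 0.0, -0.0]
force: [0.6, -1.0, 0.5]
finger_gap: -0.001
gripper_force: 0.0
shift cm [-0.06  0.1   0.23] turn deg [-0.  -0.1 -0. ] t 15.35 tcp [0.6342 0.2293 0.2323] gap -0.001 grip 0.0 F [ 0.6 -1.   0.5] q [ 0.18  0.67  1.36 -0.    1.1   1.63]
```

View pics/s4c.png

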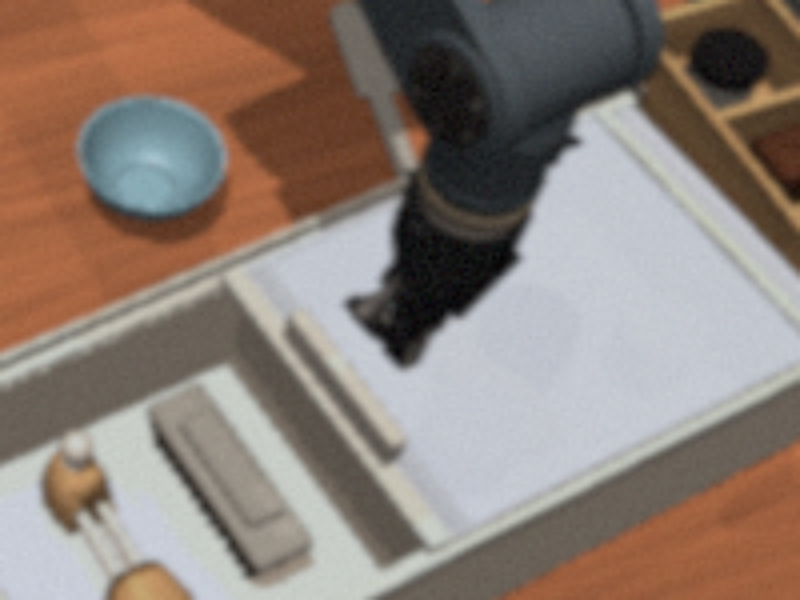

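The closed fingers stand behind the pull (pull at (345,385), fingers at (390,330)). Now I'll push it shut.

```bash
python3 -m inch '[{"dx":0,"dy":1.2,"dz":0.1,"wx":0,"wy":0,"wz":0},{"dx":0,"dy":1.2,"dz":0,"wx":0,"wy":0,"wz":0},{"dx":0,"dy":1.2,"dz":0,"wx":0,"wy":0,"wz":0},{"dx":0,"dy":1.4,"dz":0,"wx":0,"wy":0,"wz":0},{"dx":0,"dy":1.6,"dz":0,"wx":0,"wy":0,"wz":0},{"dx":0,"dy":1.8,"dz":0,"wx":0,"wy":0,"wz":0},{"dx":0,"dy":2,"dz":0,"wx":0,"wy":0,"wz":0},{"dx":0,"dy":2,"dz":0,"wx":0,"wy":0,"wz":0},{"dx":0,"dy":2,"dz":0,"wx":0,"wy":0,"wz":0},{"dx":0,"dy":2,"dz":0,"wx":0,"wy":0,"wz":0}]'
python3 d.py 0.6756 -0.0987 0.232 7.2
```

```text
t: 16.65
tcp_pos: [0.6547, 0.0651, 0.2309]
tool_rot: [0.998, 0.063, 0.0, 0.0]
force: [-0.4, 1.8, 2.6]
finger_gap: 0.004
gripper_force: 1.7
shift cm [ 0.03 16.51 -0.11] turn deg [ 0. -0. -0.] t 16.65 tcp [0.6547 0.0651 0.2309] gap 0.004 grip 1.7 F [-0.4  1.8  2.6] q [-0.07  0.65  1.41 -0.    1.08  1.37]
```

```bash
python3 -m inch '[{"dx":0,"dy":2,"dz":0,"wx":0,"wy":0,"wz":0},{"dx":0,"dy":2,"dz":0,"wx":0,"wy":0,"wz":0},{"dx":0,"dy":2,"dz":0,"wx":0,"wy":0,"wz":0},{"dx":0,"dy":2,"dz":0,"wx":0,"wy":0,"wz":0},{"dx":0,"dy":1.8,"dz":0,"wx":0,"wy":0,"wz":0},{"dx":0,"dy":1.6,"dz":0,"wx":0,"wy":0,"wz":0},{"dx":0,"dy":1.2,"dz":0,"wx":0,"wy":0,"wz":0},{"dx":0,"dy":1,"dz":0,"wx":0,"wy":0,"wz":0},{"dx":0,"dy":0.6,"dz":0,"wx":0,"wy":0,"wz":0},{"dx":0,"dy":0.4,"dz":0,"wx":0,"wy":0,"wz":0}]'
python3 -m inch '[{"dx":0,"dy":0.4,"dz":0,"wx":0,"wy":0,"wz":0},{"dx":0,"dy":0.3,"dz":0,"wx":0,"wy":0,"wz":0},{"dx":0,"dy":0.2,"dz":0,"wx":0,"wy":0,"wz":0}]'
python3 d.py 0.6756 -0.0987 0.232 7.2
```

```text
t: 17.9
tcp_pos: [0.6727, -0.0784, 0.2308]
tool_rot: [0.998, 0.063, -0.0, -0.0]
force: [-0.7, 2.5, 2.2]
finger_gap: -0.001
gripper_force: 1.4
t: 18.27
tcp_pos: [0.6738, -0.0872, 0.2308]
tool_rot: [0.998, 0.063, -0.0, -0.0]
force: [-0.6, 2.9, 0.8]
finger_gap: -0.006
gripper_force: 1.3
shift cm [ 0.03  1.16 -0.12] turn deg [-0.  0.  0.] t 18.275 tcp [ 0.6738 -0.0872  0.2308] gap -0.006 grip 1.3 F [-0.6  2.9  0.8] q [-0.29  0.68  1.35 -0.    1.11  1.15]
```

Creep to the stop, watching the force.

```bash
python3 -m inch '[{"dx":0,"dy":0.3,"dz":0,"wx":0,"wy":0,"wz":0},{"dx":0,"dy":0.3,"dz":0,"wx":0,"wy":0,"wz":0}]' | grep -E "pos|^force"
python3 -m inch '[{"dx":0,"dy":0.2,"dz":0,"wx":0,"wy":0,"wz":0},{"dx":0,"dy":0.2,"dz":0,"wx":0,"wy":0,"wz":0}]' | grep -E "pos|^force"
python3 -m inch '[{"dx":0,"dy":0.1,"dz":0,"wx":0,"wy":0,"wz":0},{"dx":0,"dy":0.1,"dz":0,"wx":0,"wy":0,"wz":0}]' | grep -E "pos|^force"
```

```text
tcp_pos: [0.6746, -0.0933, 0.2308]
force: [-1.1, 1.8, 1.0]
tcp_pos: [0.6751, -0.0973, 0.2308]
force: [0.1, 2.1, 0.7]
tcp_pos: [0.6752, -0.0986, 0.2308]
force: [-1.3, 6.5, 1.8]
```

```bash
python3 -m inch '[{"dx":0,"dy":0.1,"dz":0,"wx":0,"wy":0,"wz":0},{"dx":0,"dy":0,"dz":0,"wx":0,"wy":0,"wz":0}]' | grep -E "pos|^force"
python3 -m inch '[{"dx":0,"dy":0.1,"dz":0,"wx":0,"wy":0,"wz":0},{"dx":0,"dy":0,"dz":0,"wx":0,"wy":0,"wz":0}]' | grep -E "pos|^force"
```

```text
tcp_pos: [0.6753, -0.0987, 0.2308]
force: [-1.5, 6.1, 1.9]
tcp_pos: [0.6752, -0.0988, 0.2308]
force: [-1.1, 8.6, 1.2]
```

The force now rises with no further travel, at the predicted stop, so the door is shut. I'll back off, lift and look.

```bash
python3 -m inch '[{"dx":0,"dy":-0.6,"dz":0,"wx":0,"wy":0,"wz":0},{"dx":0,"dy":-1.4,"dz":0,"wx":0,"wy":0,"wz":0},{"dx":0,"dy":-1,"dz":-2,"wx":0,"wy":0,"wz":0},{"dx":0,"dy":0,"dz":-4,"wx":0,"wy":0,"wz":0},{"dx":0,"dy":0,"dz":-4,"wx":0,"wy":0,"wz":0},{"dx":-4,"dy":0,"dz":-3,"wx":0,"wy":0,"wz":0},{"dx":-4,"dy":0,"dz":0,"wx":0,"wy":0,"wz":0},{"dx":-4,"dy":0,"dz":0,"wx":0,"wy":0,"wz":0},{"dx":0,"dy":0,"dz":0,"wx":0,"wy":0,"wz":0},{"dx":0,"dy":0,"dz":0,"wx":0,"wy":0,"wz":0}]'
python3 - <<'E'
from station import eyes
import cv2
cv2.imwrite("pics/s5.png",cv2.cvtColor(eyes.snapshot("scene"),cv2.COLOR_RGB2BGR))
E
```

```text
t: 20.78
tcp_pos: [0.5538, -0.0865, 0.3625]
tool_rot: [0.998, 0.063, 0.002, 0.001]
force: [0.3, -0.7, -0.2]
finger_gap: 0.004
gripper_force: 0.0
```

View pics/s5.png

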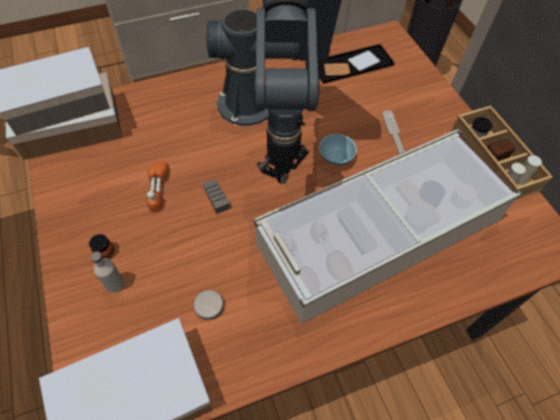

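The door is shut, with the pull at (286,252) by the right end, and both trees and the brush show through the glass. The bystanders haven't moved and the arm is clear.

```bash
python3 -c "
from station import workorder
print(workorder.sign_off())"
```

```text
the job is handed in; nothing more can be done
None
```

The shoe tree is on its sole between its mate and the brush, toe to the back. The frosted door is shut against its stop, nothing else was seen to move, and the job is handed in at about 21 s, though sign-off gave no verdict.

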